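Roll-test three feed rollers and scrap the one that rocks

TASK

Lay the three feed rollers side by side on the roll tester's plate, against its lip, let go of them, then press the hooded pedal fully down to its stop and hold it there until the good rollers have rolled across the tipped plate into the catch trough and a second more. Let the pedal come up again, and put the roller that only rocked and stayed on the plate into the grey scrap tray; leave the good ones in the trough and the other things on the table where they are.

Things in the scene. Friction and masses are not known exactly. Their poses are not given: they have to be found in the camera images.
- tester: grey steel bench roll tester, fixed, frame 300 mm wide (y). Origin on the table under the middle of its plate; its x axis is the direction in which rollers roll (away from the robot), z up. Beyond the plate's far edge is the catch trough; at its +y side stands the hooded pedal
- trough (a point): middle of the catch trough (on the tester), at the height of the axis of a roller lying in it, 56 mm above the table. Trough: a slot 57 mm wide (x) and 278 mm long (y), floor about 36 mm above the table, falling slightly away from the plate; far wall 90 mm high. Rollers that cross the plate drop in and stay
- plate: flat steel plate of the tester, 170 mm (x, rolling direction) by 270 mm (y). Origin: middle of its top face, on its tilting axis, 60 mm above the table; z normal to the top. At rest it slopes 0.04 rad down towards its lip (-x edge); pedal fully down, 0.11 rad down towards the trough (+x). Three rollers fit end to end along the lip, 85 mm from middle to middle
- plate_lip (a point): middle of the inner foot of the plate's lip, a ridge 5 mm high along the whole -x edge of the plate. A roller lying against it has its axis 13 mm farther (+x of the plate) and 20 mm above the plate's face
- pedal (a joint): angle of the spring pedal: 0 at rest (up), 0.32 rad at its stop (fully down). It hinges at its far (+x) end; its front end goes down 34 mm and tilts the plate in proportion. Pressing the pad takes about 3 N at first and 8 to 11 N at the stop; it springs back when released
- pedal_pad (a point): middle of the upper face of the pedal's black rubber pad (50 mm along x, 70 mm along y), the place to press; 79 mm above the table at rest, 53 mm at the stop, moving almost straight down. x axis away from the robot. It lies under the hood: a vertical tool cannot get in; press its front half, coming from the -x side, the tool leaning 28 to 40 degrees, fingers pointing forward and down
- hood_edge (a point): middle of the front (-x) lower edge of the hood's roof over the pedal, 216 mm above the table: 137 mm above the pad's middle and 19 mm nearer the robot. The roof is a 6 mm sheet, 130 mm wide (y), clear plastic in a grey rim, running 134 mm back from this edge. It stands on two posts at its rear corners, open at the front and sides
- stock_board: plywood board, fixed, 80 mm (x) by 270 mm (y), 20 mm thick, with two rails 5 mm high along y (inner faces 27 mm apart) between which the rollers lie in a row with their axes along y, axis 40 mm above the table, 85 mm from middle to middle. Origin: under its middle on the table
- scrap_tray: grey plastic open tray, fixed, outside 150 mm by 150 mm by 45 mm high, walls and floor 5 mm thick. Origin: under its middle on the table
- roller_1: one of three feed rollers that look alike: plain steel cylinder, 40 mm diameter, 60 mm long, about 0.32 kg. Origin: its middle, on its axis; its y axis runs along the roller. It starts lying on the stock board. Exactly one of the three is heavy on one side: that cannot be seen and is not tied to where it lies
- roller_2: one of three feed rollers that look alike: plain steel cylinder, 40 mm diameter, 60 mm long, about 0.32 kg. Origin: its middle, on its axis; its y axis runs along the roller. It starts lying on the stock board. Exactly one of the three is heavy on one side: that cannot be seen and is not tied to where it lies
- roller_3: one of three feed rollers that look alike: plain steel cylinder, 40 mm diameter, 60 mm long, about 0.32 kg. Origin: its middle, on its axis; its y axis runs along the roller. It starts lying on the stock board. Exactly one of the three is heavy on one side: that cannot be seen and is not tied to where it lies
- spray_bottle: blue bottle 64 mm across, 200 mm tall, upright; a bystander, to be left alone; origin under its middle
- glue_tin: tin 80 mm across, 90 mm tall; a bystander, to be left alone; origin under its middle
- tack_hammer: small hammer lying flat; a bystander, to be left alone; origin under its middle
- spanner: spanner 130 mm long lying flat beside the stock board; a bystander, to be left alone; origin under its middle
- glue_brush: flat brush lying down; a bystander, to be left alone; origin under its middle
- weight: small brass weight with a knob, 48 mm across, 48 mm tall; a bystander, to be left alone; origin under its middle
- rivet_pot: white bowl 66 mm across, 50 mm tall; a bystander, to be left alone; origin under its middle
There are look-alikes about, which are no part of the job. Leave any blue look-alike of the roller_2 alone.

How it is judged:
By the outcome, as a careful person would: the job done as asked, in the order asked, and still so for the second after the job is handed in, with the robot touching nothing.
It also fails if it takes over 72 s, if anything falls off the work surface, if the arm or the gripper's body presses on something with over 40 N, if the wrist force passes 120 N, or if a joint passes its speed limit or range.

ROBOT

A 7-joint arm with a two-finger parallel gripper is mounted at the origin on the work surface. World frame = base frame: x ahead of the robot, y to its left, z up, the work surface at z = 0. Lengths are in m, angles in degrees, forces in N, time in s.
With the tool pointing down it reaches from about 0.425 to 0.875 m from the base axis. Payload 4.7 kg.
Tool frame: the origin (TCP) lies midway between the tips of the shut fingers; the grasp point (between the pads) lies env.grip_point_offset behind it (env.grip_point_offset is the distance from the TCP to the grasp point, in m); z points along the fingers, y is the line along which they close (so a half turn about z gives the same grasp; the last joint's range is limited). The gripper opens to 87 mm and grips with 3 to 60 N. Pads are 19 mm wide; open, the fingers measure 117 mm over their backs; the gripper's body (75 mm by 190 mm) begins 51 mm behind the grasp point.
Start: joints at [-71.041, 18.392, -4.016, 83.108, 1.295, 78.541, -3.26], TCP at [0.203, 0.618, 0.223] pointing down, gripper open.
Joint ranges: [-163.93, 163.93], [-17.29, 119.83], [-79.2, 71.16], [3.27, 140.29], [-89.18, 269.18], [5.43, 117.66], [-154.24, 154.24]. Speed limits (degrees/s): [147.25, 147.25, 180, 180, 180, 180, 180].

INTERFACE

Orientations are given as [roll, pitch, yaw] about the fixed x, y, z axes, in that order (R = Rz(yaw) Ry(pitch) Rx(roll)).
In Python, from cell import env gives the robot as it stands.
- The arm moves only by the shell command python3 -m creep 'ROWS' [FORCE]. ROWS is a JSON object of lists of equal length, an entry for each row: "translation": the shift along the tool's x, y, z in units of 0.08 m (1.0 is 0.08 m), a list of three; "turn": the turn, a rotation vector about the tool's x, y, z in units of 180 degrees (1.0 is 180 degrees), a list of three; "grip": the opening, from 0 (shut) to 1 (fully open). In form: {"translation": [[x, y, z], ...], "turn": [[ax, ay, az], ...], "grip": [grip, ...]}. A call has 1 to 5 rows; each row shifts and turns the commanded pose from where the row before left it, along the tool's axes as they then stand; what a row does not reach is not made up. A row lasts 1/8 s, in which the tool goes at most 62.5 mm and 10.7 degrees, less where a joint would pass 70% of its speed; a pose out of reach is approached as far as the arm can. A call with a number of a shift or a turn outside -1 to 1 is refused whole. A call with a gripper value outside its range is refused whole. The fingers move at their own pace and stop on an object; FORCE is the grip in N (left out, the last holds). Time passes only in rows, so rows that do not move let the fingers close. It gives the time, the measured TCP pose, the force, the opening and the grip force at its end, in the units of the state.
- env.get_obs(): the state, without advancing time (a new reading comes with each control period).
- env.read_camera(name): name is "scene" or "top" or "wrist"; returns a dict with "frame" (400x640x3 uint8, red, green, blue), "z_map" (400x640 float32, m along the optical axis (not along the pixel's ray), 0 where there is no reading), "K" (3x3 intrinsics, pixels), "rvec" (rotation vector, rad) and "tvec" (3), from world to camera coordinates, as OpenCV has them. Camera axes: x right, y down, z forward; pixel columns grow to the right and rows downward; lengths in m; the calibration is good to about 2 mm. A picture is of the moment at which its call begins.
- env.sign_off(): hands the job in; it is judged then, once.
The state is a dict: "time_s": time; "qpos": joint angles; "joint_velocities": joint speeds; "effort": joint torques, N m; "tool_pos": TCP position; "tool_rot": TCP orientation; "force": force on the tool from outside, world axes, zero at the start; "wrist_torque": the same for the moment, N m; "grip_width": finger opening in m; "grasp_force": force on a finger pad.
Only numpy, scipy, OpenCV 4.12 (cv2) and the standard library are available. Lean on these libraries where they do the work, as an engineer would, in place of code of your own. Each camera call takes 0.05 s, during which the arm holds its last target. There are 200 camera calls.

## Working session

There is one attempt and no reset: what is moved stays moved. The work goes in short steps, Python scripts to look and compute and a shell command to move; the robot and the scene stay as the last step left them, time stands still between calls to the robot, and variables do not carry over. Pictures are saved under pics/ and viewed, at most 10 in all, crops included, and the job is handed in when it is done.

```bash
mkdir -p pics; ls; python3 - <<'E'
from cell import env
import cv2,numpy as np
print(env.grip_point_offset, env.get_obs())
for n in ("top","scene"):
    c=env.read_camera(n); np.savez(f"pics/{n}0.npz",**c)
    cv2.imwrite(f"pics/{n}0.png",c["frame"][:,:,::-1]); print(n,c["K"],c["rvec"],c["tvec"])
E
```

```text
pics
0.0187 {'time_s': 0.0, 'qpos': array([-71.04031042,  18.43925173,  -4.01711735,  83.17528947,
         1.29487144,  78.54097811,  -3.26305402]), 'joint_velocities': array([-0.03488886, -0.07052761,  0.03220268, -0.11333004, -0.00689244,
        0.02174679,  0.07182018]), 'effort': array([-5.37128126e-04, -4.91282344e+01, -4.04102392e-01, -3.12535536e+01,
       -6.37565064e-02,  4.35763830e-02,  1.84482592e-04]), 'tool_pos': array([0.2023556 , 0.61711028, 0.22145616]), 'tool_rot': array([-1.79889725e+02,  5.17028863e-03,  1.61848499e+02]), 'force': array([ 0.36814447, -0.19331492, -0.59183191]), 'wrist_torque': array([ 0.00324108, -0.01295173, -0.0027122 ]), 'grasp_force': 0.0, 'grip_width': 0.08702282494158843}
top [[407.32518158   0.         322.4668795 ]
 [  0.         407.32518158 193.68780565]
 [  0.           0.           1.        ]] [ 2.15318549 -2.20564347  0.09941703] [0.01785812 0.56601595 1.30651291]
scene [[437.71120363   0.         319.73759107]
 [  0.         437.71120363 197.15822585]
 [  0.           0.           1.        ]] [ 1.59215196  1.87323414 -0.86971923] [ 0.09444344 -0.26413939  1.7599637 ]
```

View pics/top0.png

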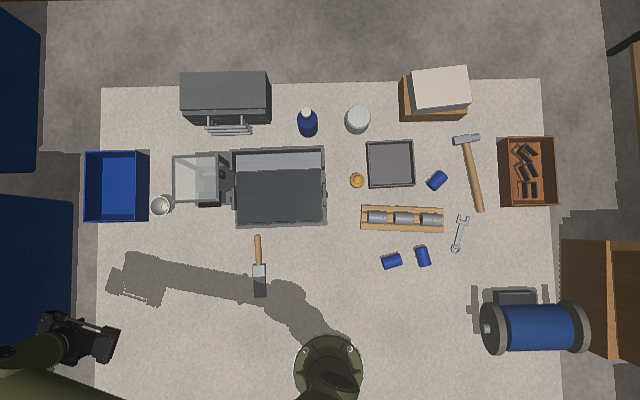

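View pics/scene0.png

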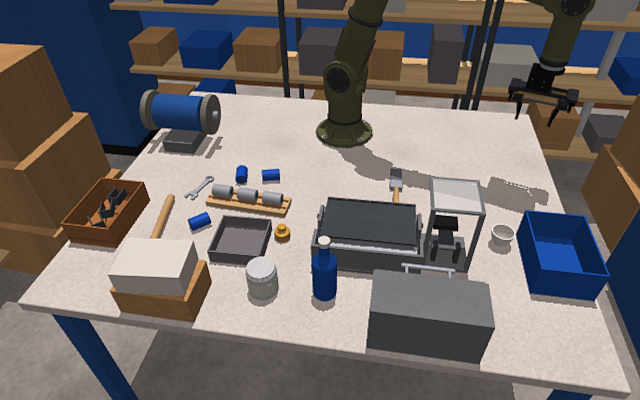

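The top view shows the rollers on the stock board at about (376,217), (403,219) and (431,220). The plate is centred near (280,190), the hood near (198,178), and the tray at (390,164). The blue look-alikes lie around the board. In the scene view the pedal pad is at about (446,222), under the clear roof.

```bash
cat > h.py <<'E'
import cv2,numpy as np
def world(c):
    K=c["K"];R=cv2.Rodrigues(np.array(c["rvec"]))[0];t=np.array(c["tvec"]).ravel()
    h,w=c["z_map"].shape;u,v=np.meshgrid(np.arange(w),np.arange(h));z=c["z_map"]
    P=np.stack([(u-K[0,2])/K[0,0]*z,(v-K[1,2])/K[1,1]*z,z],-1)
    return (P-t)@R
def rect(P):
    r=cv2.minAreaRect(P[:,:2].astype(np.float32)); return np.round(r[0],4),np.round(r[1],4),round(r[2],2)
def comps(m,amin=30):
    n,l,s,_=cv2.connectedComponentsWithStats(m.astype(np.uint8))
    return [l==i for i in range(1,n) if s[i,4]>=amin]
E
python3 - <<'E'
from h import *
for n in ("top","scene"):
    c=dict(np.load(f"pics/{n}0.npz"));W=world(c);f=c["frame"].astype(int);hsv=cv2.cvtColor(c["frame"],cv2.COLOR_RGB2HSV)
    print(n,"bad",(c["z_map"]==0).mean())
    if n=="top":
        print("rollers prof",np.round(W[217,360:450:4],3).tolist())
        box=np.zeros(W.shape[:2],bool);box[195:245,350:450]=1
        for m in comps(box&(W[...,2]>.045)):
            print("roller",rect(W[m]),W[m].mean(0).round(4),W[m][:,2].max())
        m=box&(W[...,2]>.012);print("board",rect(W[m]))
        box[:]=0;box[135:195,360:420]=1
        for m in comps(box&(W[...,2]>.035)): print("tray",rect(W[m]),W[m][:,2].max())
        box[:]=0;box[140:232,225:332]=1
        m=box&(W[...,2]>.015);print("tester",rect(W[m]),W[m][:,2].max())
        print("col280",[(v,*W[v,280].round(3)) for v in range(144,234,3)])
        print("row190",[(u,*W[190,u].round(3)) for u in range(225,335,4)])
        box[:]=0;box[145:215,165:228]=1
        m=box&(W[...,2]>.19);print("hood",rect(W[m]),W[m][:,2].mean())
        print("hoodrow",[(u,*W[180,u].round(3)) for u in range(165,240,4)])
    else:
        for (u,v) in [(446,222),(446,217),(446,227),(435,222),(456,222),(430,178),(484,180),(482,214),(434,210)]: print((u,v),W[v,u].round(3),f[v,u])
E
```

```text
top bad 0.004015625
rollers prof [[0.488, -0.118, 0.004], [0.487, -0.129, 0.021], [0.486, -0.139, 0.05], [0.485, -0.15, 0.065], [0.485, -0.163, 0.059], [0.485, -0.176, 0.059], [0.484, -0.189, 0.06], [0.485, -0.208, 0.017], [0.485, -0.22, 0.022], [0.483, -0.226, 0.063], [0.483, -0.24, 0.057], [0.483, -0.252, 0.06], [0.483, -0.264, 0.063], [0.482, -0.277, 0.062], [0.483, -0.298, 0.024], [0.482, -0.309, 0.033], [0.481, -0.315, 0.062], [0.481, -0.328, 0.061], [0.481, -0.34, 0.061], [0.481, -0.355, 0.054], [0.48, -0.366, 0.06], [0.481, -0.396, 0.004], [0.481, -0.408, 0.006]]
roller (array([ 0.4804, -0.0934]), array([0.0434, 0.2143]), 3.82) [ 0.4841 -0.1643  0.0839] 1.350395752947766
roller (array([ 0.4792, -0.2522]), array([0.06  , 0.0388]), 85.58) [ 0.4792 -0.2517  0.0565] 0.06723151620435432
roller (array([ 0.4717, -0.1791]), array([0.0368, 0.3826]), 0.51) [ 0.4729 -0.3348  0.0679] 1.350395752947766
board (array([ 0.4829, -0.1891]), array([0.3985, 0.083 ]), 87.06)
tray (array([ 0.6189, -0.1292]), array([0.1903, 0.3943]), 24.07) 1.350395752947766
tester (array([0.5823, 0.1572]), array([0
[... 4750 characters left out ...]
np.float64(0.339), np.float64(0.008)), (225, np.float64(0.62), np.float64(0.325), np.float64(0.012)), (229, np.float64(0.62), np.float64(0.311), np.float64(0.016)), (233, np.float64(0.619), np.float64(0.298), np.float64(0.017)), (237, np.float64(0.614), np.float64(0.276), np.float64(0.058))]
scene bad 0.00396484375
(446, 222) [0.556 0.364 0.08 ] [31 29 30]
(446, 217) [0.538 0.364 0.083] [27 26 27]
(446, 227) [0.573 0.363 0.077] [19 17 19]
(435, 222) [0.562 0.333 0.081] [30 29 29]
(456, 222) [0.547 0.393 0.076] [21 21 21]
(430, 178) [0.545 0.298 0.223] [123 124 128]
(484, 180) [0.238 0.52  0.001] [218 204 197]
(482, 214) [1.497 0.171 0.952] [82 81 83]
(434, 210) [0.67  0.305 0.222] [70 72 72]
```

```bash
python3 - <<'E'
import cv2
s=cv2.imread("pics/scene0.png")[165:280,300:500]; t=cv2.imread("pics/top0.png")[140:235,155:335]
import numpy as np
s=cv2.resize(s,(800,460)); 
cv2.imwrite("pics/c1.png",s)
E
```

```text
(no output)
```

View pics/c1.png

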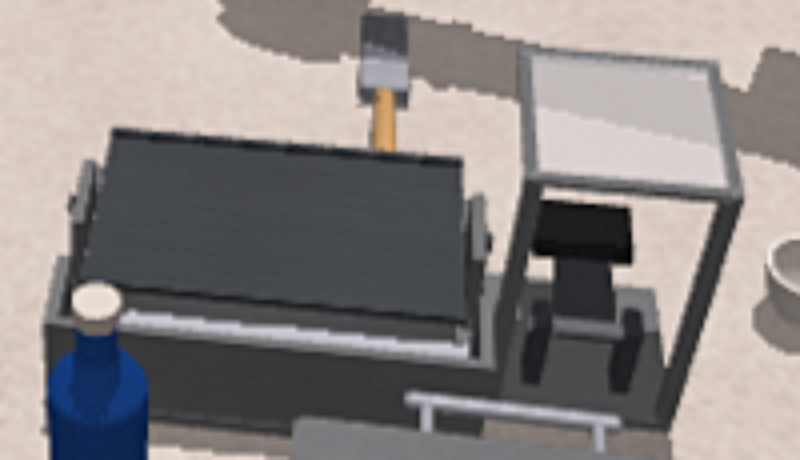

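The crop shows the pad (dark, at about (585,230) in the crop) under the clear roof. The path in from the robot side is open.

```bash
python3 - <<'E'
from h import *
c=dict(np.load("pics/top0.npz"));W=world(c);z=W[...,2].copy();z[c["z_map"]==0]=-1;z[z>.3]=-1
def B(a,b,d,e):
    m=np.zeros(z.shape,bool);m[a:b,d:e]=1;return m
for m in comps(B(200,240,355,450)&(z>.047)): 
    Q=W[m];l=cv2.fitLine(Q[:,:2].astype(np.float32),cv2.DIST_HUBER,0,.01,.01).ravel();print("roller",rect(Q),Q.mean(0).round(4),l.round(3))
for m in comps(B(200,240,355,450)&(z>.012),200): print("board",rect(W[m]))
for m in comps(B(135,195,360,420)&(z>.03),50): print("tray",rect(W[m]))
for m in comps(B(140,232,225,332)&(z>.025),300): print("tester",rect(W[m]),m.sum())
m=B(145,215,165,228)&(z>.19);print("hood",rect(W[m]),z[m].mean())
# lip edge line and plate far edge, per column
f=c["frame"].astype(int).sum(2)
lo,hi=[],[]
for u in range(245,318,3):
    col=[v for v in range(195,232) if z[v,u]>.045]; v=max(col); lo.append((W[v,u,0],W[v,u,1]))
    col=[v for v in range(160,185) if z[v,u]>.052]; v=min(col); hi.append((W[v,u,0],W[v,u,1]))
for q in(lo,hi):
    q=np.array(q);p=np.polyfit(q[:,1]-.152,q[:,0],1);print("edge slope,x@y=.152",p.round(4))
print("lr",[(v,[ (u,round(W[v,u,1],3),round(z[v,u],3)) for u in list(range(228,242))+list(range(314,328))]) for v in (200,)])
s=dict(np.load("pics/scene0.npz"));S=world(s);dark=(s["frame"].max(2)<45)&(s["z_map"]>0)
m=np.zeros(dark.shape,bool);m[205:240,425:470]=1
m&=dark&(abs(S[...,2]-.079)<.012)
for k in comps(m,50): print("pad",rect(S[k]),S[k].mean(0).round(4))
E
```

```text
roller (array([ 0.485 , -0.1687]), array([0.0611, 0.0363]), 84.36) [ 0.4847 -0.1687  0.0569] [ 0.02   1.     0.485 -0.17 ]
roller (array([ 0.4795, -0.2524]), array([0.06  , 0.0375]), 84.49) [ 0.4792 -0.2524  0.0569] [ 0.082  0.997  0.479 -0.252]
roller (array([ 0.4733, -0.339 ]), array([0.0623, 0.0352]), 88.55) [ 0.4733 -0.338   0.0571] [ 0.045  0.999  0.473 -0.338]
board (array([ 0.4796, -0.2534]), array([0.2701, 0.0801]), 86.19)
tray (array([ 0.66  , -0.2214]), array([0.1506, 0.1527]), 1.73)
tester (array([0.5919, 0.1498]), array([0.2383, 0.3083]), 0.95) 6842
hood (array([0.6021, 0.3591]), array([0.1341, 0.1305]), 0.86) 0.22291789995307332
edge slope,x@y=.152 [-0.0185  0.4741]
edge slope,x@y=.152 [-0.016   0.6412]
lr [(200, [(228, np.float64(0.316), np.float64(0.011)), (229, np.float64(0.313), np.float64(0.01)), (230, np.float64(0.298), np.float64(0.061)), (231, np.float64(0.292), np.float64(0.076)), (232, np.float64(0.288), np.float64(0.077)), (233, np.float64(0.287), np.float64(0.07)), (234, np.float64(0.283), np.float64(0.073)), (235, np.float64(0.283), np.float64(0.055)), (236,
[... 275 characters left out ...]
t64(0.032), np.float64(0.062)), (315, np.float64(0.029), np.float64(0.06)), (316, np.float64(0.025), np.float64(0.065)), (317, np.float64(0.022), np.float64(0.058)), (318, np.float64(0.019), np.float64(0.062)), (319, np.float64(0.016), np.float64(0.061)), (320, np.float64(0.013), np.float64(0.065)), (321, np.float64(0.01), np.float64(0.063)), (322, np.float64(0.006), np.float64(0.014)), (323, np.float64(0.003), np.float64(0.075)), (324, np.float64(0.0), np.float64(0.072)), (325, np.float64(-0.003), np.float64(0.072)), (326, np.float64(-0.007), np.float64(0.005)), (327, np.float64(-0.01), np.float64(0.002))])]
pad (array([0.5644, 0.361 ]), array([0.0656, 0.0692]), 5.02) [0.5592 0.3614 0.0791]
```

```bash
cat >> h.py <<'E'
from scipy.spatial.transform import Rotation as Ro
def plan(way,start=None):
    """way: (pos, rpy, nrows); prints per-row units in the tool axes"""
    from cell import env
    o=env.get_obs()
    p,R=np.array(o["tool_pos"]),Ro.from_euler("xyz",o["tool_rot"],degrees=True)
    if start: p,R=np.array(start[0]),Ro.from_euler("xyz",start[1],degrees=True)
    for q,r,n in way:
        q=np.array(q,float);T=Ro.from_euler("xyz",r,degrees=True)
        rv=(R.inv()*T).as_rotvec()/n
        print("->",q,r)
        for i in range(n):
            tr=R.inv().apply((q-p)/(n-i))/.08
            tr=tr.round(2);tu=(rv/np.pi).round(3)
            print(" ",tr.tolist(),tu.tolist(),end="" if np.abs(tr).max()<.78 else " !")
            p=p+R.apply(tr*.08);R=R*Ro.from_rotvec(tu*np.pi)
        print()
E
python3 - <<'E'
from h import *
plan([([.42,.32,.27],[180,0,125],5),([.485,-.1687,.16],[180,0,86],9),([.485,-.1687,.029],[180,0,86],3)])
E
```

```text
-> [0.42 0.32 0.27] [180, 0, 125]
  [-0.75, -0.54, -0.12] [-0.0, 0.0, 0.041]  [-0.81, -0.44, -0.12] [-0.0, 0.0, 0.041] !  [-0.86, -0.33, -0.12] [-0.0, 0.0, 0.041] !  [-0.89, -0.21, -0.12] [-0.0, 0.0, 0.041] !  [-0.92, -0.1, -0.12] [-0.0, 0.0, 0.041] !
-> [ 0.485  -0.1687  0.16  ] [180, 0, 86]
  [-0.61, -0.31, 0.15] [-0.0, 0.0, 0.024]  [-0.63, -0.27, 0.15] [-0.0, 0.0, 0.024]  [-0.65, -0.22, 0.15] [-0.0, 0.0, 0.024]  [-0.66, -0.17, 0.16] [-0.0, 0.0, 0.024]  [-0.67, -0.12, 0.15] [-0.0, 0.0, 0.024]  [-0.68, -0.07, 0.16] [-0.0, 0.0, 0.024]  [-0.68, -0.02, 0.15] [-0.0, 0.0, 0.024]  [-0.69, 0.04, 0.16] [-0.0, 0.0, 0.024]  [-0.68, 0.09, 0.15] [-0.0, 0.0, 0.024]
-> [ 0.485  -0.1687  0.029 ] [180, 0, 86]
  [0.0, -0.0, 0.55] [-0.0, 0.0, 0.0]  [0.0, -0.0, 0.55] [-0.0, 0.0, 0.0]  [0.0, -0.0, 0.54] [-0.0, 0.0, 0.0]
```

```bash
python3 -m creep '{"translation":[[-0.47,-0.34,-0.08],[-0.49,-0.3,-0.08],[-0.52,-0.25,-0.08],[-0.54,-0.2,-0.08],[-0.55,-0.15,-0.08]],"turn":[[0,0,0.026],[0,0,0.026],[0,0,0.026],[0,0,0.026],[0,0,0.026]],"grip":[1,1,1,1,1]}' 10
python3 -m creep '{"translation":[[-0.57,-0.1,-0.08],[-0.57,-0.05,-0.08],[-0.58,0,-0.08],[-0.61,-0.31,0.15],[-0.63,-0.27,0.15]],"turn":[[0,0,0.026],[0,0,0.026],[0,0,0.026],[0,0,0.024],[0,0,0.024]],"grip":[1,1,1,1,1]}'
python3 -m creep '{"translation":[[-0.65,-0.22,0.15],[-0.66,-0.17,0.16],[-0.67,-0.12,0.15],[-0.68,-0.07,0.16],[-0.68,-0.02,0.15]],"turn":[[0,0,0.024],[0,0,0.024],[0,0,0.024],[0,0,0.024],[0,0,0.024]],"grip":[1,1,1,1,1]}'
python3 -m creep '{"translation":[[-0.69,0.04,0.16],[-0.68,0.09,0.15],[0,0,0]],"turn":[[0,0,0.024],[0,0,0.024],[0,0,0]],"grip":[1,1,1]}'
python3 - <<'E'
from h import *
plan([([.485,-.1687,.09],[180,0,86],2)])
from cell import env
c=env.read_camera("wrist");cv2.imwrite("pics/w1.png",c["frame"][:,:,::-1]);np.savez("pics/w1.npz",**c)
E
```

```text
time_s: 0.72
tool_pos: [0.3409, 0.4317, 0.2544]
tool_rot: [-180.0, 0.0, 138.3]
force: [0.6, 0.3, 0.4]
grip_width: 0.0873
grasp_force: 0.0
time_s: 1.35
tool_pos: [0.441, 0.2148, 0.2492]
tool_rot: [-180.0, 0.0, 115.6]
force: [0.5, -0.5, 0.5]
grip_width: 0.0869
grasp_force: 0.0
time_s: 1.98
tool_pos: [0.4735, -0.056, 0.1876]
tool_rot: [180.0, -0.0, 94.0]
force: [0.1, 0.0, -0.5]
grip_width: 0.0867
grasp_force: 0.0
time_s: 2.35
tool_pos: [0.4864, -0.1686, 0.1624]
tool_rot: [-179.9, 0.2, 85.0]
force: [-0.1, 0.7, 0.2]
grip_width: 0.0871
grasp_force: 0.0
-> [ 0.485  -0.1687  0.09  ] [180, 0, 86]
  [-0.0, -0.01, 0.45] [-0.0, 0.0, -0.003]  [-0.0, -0.01, 0.46] [-0.0, 0.0, -0.003]
```

View pics/w1.png

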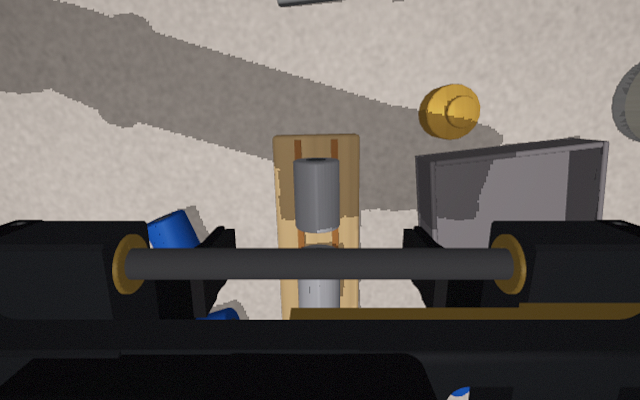

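The wrist view shows the end roller at (317,193), centred between the fingers, and the next one at (318,290), partly hidden by the gripper. I'll check their positions from depth.

```bash
python3 - <<'E'
from h import *
c=dict(np.load("pics/w1.npz"));W=world(c);z=W[...,2]
m=np.zeros(z.shape,bool);m[130:245,270:365]=1
for k in comps(m&(z>.045)&(z<.075),100):print(rect(W[k]),W[k].mean(0).round(4),z[k].max())
E
```

```text
(array([ 0.4848, -0.1686]), array([0.0609, 0.0379]), 86.53) [ 0.485  -0.1671  0.0554] 0.06137830626498554
```

```bash
python3 -m creep '{"translation":[[0,-0.02,0.55],[0,0,0.55],[0,0,0.57],[0,0,0],[0,0,0]],"turn":[[0,0,-0.006],[0,0,0],[0,0,0],[0,0,0],[0,0,0]],"grip":[1,1,1,1,0.2]}' 20
python3 -m creep '{"translation":[[0,0,0],[0,0,0],[0,0,0],[0,0,0]],"turn":[[0,0,0],[0,0,0],[0,0,0],[0,0,0]],"grip":[0.2,0.2,0.2,0.2]}' 20
python3 -m creep '{"translation":[[0,0,-0.3],[0,0,-0.5],[0,0,-0.5],[0,0,0]],"turn":[[0,0,0],[0,0,0],[0,0,0],[0,0,0]],"grip":[0.2,0.2,0.2,0.2]}' 20
python3 - <<'E'
from h import *
plan([([.494,.227,.15],[180,0,91],8),([.494,.227,.068],[180,0,91],3)])
E
```

```text
time_s: 3.02
tool_pos: [0.4877, -0.1629, 0.0312]
tool_rot: [179.9, -0.0, 86.7]
force: [0.1, -0.2, 0.5]
grip_width: 0.0827
grasp_force: 0.0
time_s: 3.52
tool_pos: [0.4866, -0.1634, 0.03]
tool_rot: [180.0, -0.0, 86.6]
force: [-0.4, 0.4, -0.8]
grip_width: 0.0448
grasp_force: 0.0
time_s: 4.03
tool_pos: [0.4882, -0.164, 0.136]
tool_rot: [179.7, -0.0, 86.6]
force: [1.1, -0.7, -4.1]
grip_width: 0.039
grasp_force: 20.0
-> [0.494 0.227 0.15 ] [180, 0, 91]
  [0.61, -0.03, -0.02] [0.0, -0.0, -0.003]  [0.61, -0.02, -0.02] [0.0, -0.0, -0.003]  [0.61, -0.02, -0.02] [0.0, -0.0, -0.003]  [0.61, -0.01, -0.02] [0.0, -0.0, -0.003]  [0.61, -0.0, -0.02] [0.0, -0.0, -0.003]  [0.61, 0.0, -0.02] [0.0, -0.0, -0.003]  [0.61, 0.01, -0.03] [0.0, -0.0, -0.003]  [0.62, 0.02, -0.02] [0.0, -0.0, -0.003]
-> [0.494 0.227 0.068] [180, 0, 91]
  [-0.0, -0.0, 0.34] [0.001, -0.0, -0.0]  [-0.0, -0.0, 0.34] [0.001, -0.0, -0.0]  [-0.0, -0.01, 0.34] [0.001, -0.0, -0.0]
```

```bash
python3 -m creep '{"translation":[[0.61,-0.03,-0.1],[0.61,-0.02,-0.1],[0.61,-0.02,0],[0.61,-0.01,0],[0.61,0,0]],"turn":[[0,0,-0.003],[0,0,-0.003],[0,0,-0.003],[0,0,-0.003],[0,0,-0.003]],"grip":[0.2,0.2,0.2,0.2,0.2]}' 20
python3 -m creep '{"translation":[[0.61,0,0],[0.61,0.01,0],[0.64,0.02,0],[0,0,0],[0,0,0]],"turn":[[0,0,-0.003],[0,0,-0.003],[0,0,-0.003],[0,0,0],[0,0,0]],"grip":[0.2,0.2,0.2,0.2,0.2]}' 20
python3 - <<'E'
from h import *
plan([([.494,.231,.068],[180,0,91],4)])
E
```

```text
time_s: 4.65
tool_pos: [0.4882, 0.0819, 0.1476]
tool_rot: [-179.8, 0.0, 89.3]
force: [0.9, 0.3, -3.6]
grip_width: 0.0396
grasp_force: 20.0
time_s: 5.28
tool_pos: [0.4915, 0.2283, 0.1476]
tool_rot: [-179.8, 0.2, 90.9]
force: [-0.5, -0.2, -3.9]
grip_width: 0.0393
grasp_force: 20.0
-> [0.494 0.231 0.068] [180, 0, 91]
  [0.01, 0.01, 0.25] [-0.0, 0.0, -0.0]  [0.01, 0.01, 0.25] [-0.0, 0.0, -0.0]  [0.01, 0.01, 0.25] [-0.0, 0.0, -0.0]  [0.01, 0.0, 0.24] [-0.0, 0.0, -0.0]
```

```bash
python3 -m creep '{"translation":[[0.01,0.01,0.35],[0.01,0.01,0.35],[0.01,0.01,0.26],[0.01,0,0.04],[0,0,0]],"turn":[[0,0,0],[0,0,0],[0,0,0],[0,0,0],[0,0,0]],"grip":[0.2,0.2,0.2,0.2,0.2]}' 20
python3 - <<'E'
from cell import env
o=env.get_obs();print(o["tool_pos"],o["force"],o["grip_width"])
E
```

```text
time_s: 5.9
tool_pos: [0.4943, 0.2299, 0.071]
tool_rot: [-179.8, 0.1, 90.7]
force: [-7.4, -3.0, 13.0]
grip_width: 0.0396
grasp_force: 20.0
[0.49425714 0.22986831 0.07097816] [-7.35441857 -3.04775995 12.98589693] 0.039614970521836795
```

```bash
python3 -m creep '{"translation":[[0,0,-0.02],[0,0,0],[0,0,0],[0,0,0]],"turn":[[0,0,0],[0,0,0],[0,0,0],[0,0,0]],"grip":[0.2,0.7,0.7,0.7]}' 20
python3 -m creep '{"translation":[[0,0,-0.5],[0,0,-0.6],[0,0,0],[0,0,0]],"turn":[[0,0,0],[0,0,0],[0,0,0],[0,0,0]],"grip":[0.7,0.7,0.7,0.7]}' 20
python3 - <<'E'
from h import *
plan([([.4793,-.2524,.16],[180,0,86.1],10),([.4793,-.2524,.029],[180,0,86.1],3)])
from cell import env
c=env.read_camera("wrist");cv2.imwrite("pics/w2.png",c["frame"][:,:,::-1]);np.savez("pics/w2.npz",**c)
W=world(c);z=W[...,2];z=np.where(c["z_map"]>0,z,-1)
for k in comps((z>.08)&(z<.105)&(W[...,1]<.3)&(abs(W[...,0]-.5)<.06),300):print(rect(W[k]),W[k].mean(0).round(4),z[k].max())
E
```

```text
time_s: 6.4
tool_pos: [0.4953, 0.2326, 0.0714]
tool_rot: [180.0, -0.0, 90.9]
force: [0.5, -0.7, 0.2]
grip_width: 0.0582
grasp_force: 0.0
time_s: 6.9
tool_pos: [0.4948, 0.2327, 0.159]
tool_rot: [-180.0, -0.0, 90.9]
force: [0.1, 0.2, -0.0]
grip_width: 0.0607
grasp_force: 0.0
-> [ 0.4793 -0.2524  0.16  ] [180, 0, 86.1]
  [-0.61, -0.03, -0.0] [-0.0, -0.0, 0.003]  [-0.61, -0.02, -0.0] [-0.0, -0.0, 0.003]  [-0.61, -0.02, -0.0] [-0.0, -0.0, 0.003]  [-0.6, -0.01, -0.0] [-0.0, -0.0, 0.003]  [-0.61, -0.01, -0.0] [-0.0, -0.0, 0.003]  [-0.6, -0.0, -0.0] [-0.0, -0.0, 0.003]  [-0.61, 0.0, -0.0] [-0.0, -0.0, 0.003]  [-0.6, 0.01, -0.0] [-0.0, -0.0, 0.003]  [-0.61, 0.02, -0.01] [-0.0, -0.0, 0.003]  [-0.6, 0.02, -0.0] [-0.0, -0.0, 0.003]
-> [ 0.4793 -0.2524  0.029 ] [180, 0, 86.1]
  [-0.0, 0.0, 0.54] [-0.0, -0.0, -0.001]  [-0.0, 0.0, 0.55] [-0.0, -0.0, -0.001]  [-0.0, 0.0, 0.54] [-0.0, -0.0, -0.001]
(array([0.4893, 0.2278]), array([0.0389, 0.0531]), 0.72) [0.4896 0.2314 0.0923] 0.09838137220757126
```

View pics/w2.png

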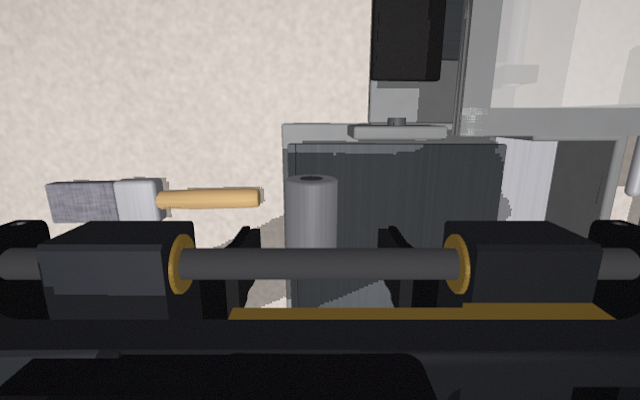

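The roller rests against the lip, at x .4895 and y about .228. Next is the middle roller.

```bash
python3 -m creep '{"translation":[[-0.61,-0.03,0],[-0.61,-0.02,0],[-0.61,-0.02,0],[-0.6,-0.01,0],[-0.61,-0.01,0]],"turn":[[0,0,0.003],[0,0,0.003],[0,0,0.003],[0,0,0.003],[0,0,0.003]],"grip":[0.9,0.9,0.9,0.9,0.9]}' 20
python3 -m creep '{"translation":[[-0.6,0,0],[-0.61,0,0],[-0.6,0.01,0.2],[-0.61,0.02,0.2],[-0.6,0.02,0.2]],"turn":[[0,0,0.003],[0,0,0.003],[0,0,0.003],[0,0,0.003],[0,0,0.003]],"grip":[0.9,0.9,0.9,0.9,0.9]}' 20
python3 -m creep '{"translation":[[0,0,0.35],[0,0,0],[0,0,0]],"turn":[[0,0,0],[0,0,0],[0,0,0]],"grip":[0.9,0.9,0.9]}' 20
python3 - <<'E'
from h import *
plan([([.4793,-.2524,.030],[180,0,86.1],2)])
E
```

```text
time_s: 7.58
tool_pos: [0.4861, -0.012, 0.158]
tool_rot: [-179.9, 0.0, 88.2]
force: [0.8, 0.7, -0.8]
grip_width: 0.0781
grasp_force: 0.0
time_s: 8.2
tool_pos: [0.4782, -0.253, 0.1096]
tool_rot: [-179.9, -0.0, 85.5]
force: [0.8, 1.7, 0.1]
grip_width: 0.0782
grasp_force: 0.0
time_s: 8.57
tool_pos: [0.4792, -0.2514, 0.0834]
tool_rot: [-180.0, -0.0, 85.6]
force: [0.2, -0.3, 0.3]
grip_width: 0.0783
grasp_force: 0.0
-> [ 0.4793 -0.2524  0.03  ] [180, 0, 86.1]
  [-0.01, 0.0, 0.33] [-0.0, -0.0, -0.001]  [-0.0, 0.0, 0.34] [-0.0, -0.0, -0.001]
```

```bash
python3 -m creep '{"translation":[[-0.01,0,0.33],[0,0,0.34],[0,0,0],[0,0,0],[0,0,0]],"turn":[[0,0,-0.001],[0,0,-0.001],[0,0,0],[0,0,0],[0,0,0]],"grip":[0.9,0.9,0.2,0.2,0.2]}' 20
python3 -m creep '{"translation":[[0,0,0],[0,0,0],[0,0,-0.4],[0,0,-0.7],[0,0,-0.4]],"turn":[[0,0,0],[0,0,0],[0,0,0],[0,0,0],[0,0,0]],"grip":[0.2,0.2,0.2,0.2,0.2]}' 20
python3 - <<'E'
from h import *
plan([([.4965,.142,.15],[180,0,91],8)],([.4793,-.2514,.15],[180,0,86]))
E
```

```text
time_s: 9.2
tool_pos: [0.4803, -0.2531, 0.0312]
tool_rot: [179.8, 0.0, 85.9]
force: [0.5, 0.3, -0.5]
grip_width: 0.0561
grasp_force: 0.0
time_s: 9.82
tool_pos: [0.4794, -0.2533, 0.1517]
tool_rot: [179.9, 0.0, 85.9]
force: [0.4, 0.8, -3.7]
grip_width: 0.0396
grasp_force: 20.0
-> [0.4965 0.142  0.15  ] [180, 0, 91]
  [0.62, -0.02, -0.0] [0.0, 0.0, -0.003]  [0.61, -0.01, -0.0] [0.0, 0.0, -0.003]  [0.62, -0.0, -0.0] [0.0, 0.0, -0.003]  [0.61, 0.0, -0.0] [0.0, 0.0, -0.003]  [0.62, 0.01, -0.0] [0.0, 0.0, -0.003]  [0.61, 0.01, -0.0] [0.0, 0.0, -0.003]  [0.62, 0.02, -0.0] [0.0, 0.0, -0.003]  [0.61, 0.02, -0.0] [0.0, 0.0, -0.003]
```

```bash
python3 -m creep '{"translation":[[0.62,-0.02,0],[0.61,-0.01,0],[0.62,0,0],[0.61,0,0],[0.62,0.01,0]],"turn":[[0,0,-0.003],[0,0,-0.003],[0,0,-0.004],[0,0,-0.004],[0,0,-0.004]],"grip":[0.2,0.2,0.2,0.2,0.2]}' 20
python3 -m creep '{"translation":[[0.61,0.01,0],[0.62,0.02,0.1],[0.61,0.02,0.3],[0,0,0.3],[0,0,0]],"turn":[[0,0,-0.003],[0,0,-0.003],[0,0,-0.003],[0,0,0],[0,0,0]],"grip":[0.2,0.2,0.2,0.2,0.2]}' 20
python3 -m creep '{"translation":[[0,0,0]],"turn":[[0,0,0]],"grip":[0.2]}' 20
python3 - <<'E'
from h import *
plan([([.4965,.142,.0722],[180,0,91],2)])
E
```

```text
time_s: 10.45
tool_pos: [0.4893, -0.0052, 0.1493]
tool_rot: [-180.0, -0.0, 89.1]
force: [-0.4, -0.3, -3.6]
grip_width: 0.0396
grasp_force: 20.0
time_s: 11.08
tool_pos: [0.4924, 0.1397, 0.0913]
tool_rot: [-179.7, 0.2, 90.8]
force: [-0.3, -0.9, -3.8]
grip_width: 0.0394
grasp_force: 20.0
time_s: 11.2
tool_pos: [0.4953, 0.1396, 0.0943]
tool_rot: [180.0, 0.0, 90.7]
force: [-0.2, 0.3, -3.0]
grip_width: 0.0397
grasp_force: 20.0
-> [0.4965 0.142  0.0722] [180, 0, 91]
  [0.02, 0.01, 0.14] [0.0, 0.0, -0.001]  [0.01, 0.01, 0.14] [0.0, 0.0, -0.001]
```

```bash
python3 -m creep '{"translation":[[0.02,0.01,0.14],[0.01,0,0.13],[0,0,0],[0,0,0]],"turn":[[0,0,-0.001],[0,0,0],[0,0,0],[0,0,0]],"grip":[0.2,0.2,0.2,0.2]}' 20
python3 -m creep '{"translation":[[0,0,0],[0,0,0],[0,0,0],[0,0,-0.4],[0,0,-0.6]],"turn":[[0,0,0],[0,0,0],[0,0,0],[0,0,0],[0,0,0]],"grip":[0.7,0.7,0.7,0.7,0.7]}' 20
python3 -m creep '{"translation":[[0,0,0],[0,0,0]],"turn":[[0,0,0],[0,0,0]],"grip":[0.9,0.9]}' 20
python3 - <<'E'
from h import *
plan([([.4733,-.3385,.1],[180,0,86.1],10)])
from cell import env
c=env.read_camera("top");W=world(c);z=np.where(c["z_map"]>0,W[...,2],-1)
np.savez("pics/t2.npz",**c)
for k in comps((z>.08)&(z<.108)&(W[...,1]<.28)&(W[...,1]>0)&(abs(W[...,0]-.5)<.06),30):print(rect(W[k]),W[k].mean(0).round(4),k.sum())
E
```

```text
time_s: 11.7
tool_pos: [0.4958, 0.1428, 0.0722]
tool_rot: [180.0, -0.0, 90.9]
force: [0.6, 0.2, -3.2]
grip_width: 0.0396
grasp_force: 20.0
time_s: 12.32
tool_pos: [0.4946, 0.1425, 0.152]
tool_rot: [-179.9, 0.1, 90.9]
force: [0.9, 0.5, 0.8]
grip_width: 0.0608
grasp_force: 0.0
time_s: 12.58
tool_pos: [0.4955, 0.143, 0.1521]
tool_rot: [180.0, -0.0, 90.9]
force: [0.1, -0.9, -1.1]
grip_width: 0.0734
grasp_force: 0.0
-> [ 0.4733 -0.3385  0.1   ] [180, 0, 86.1]
  [-0.6, -0.04, 0.06] [0.0, -0.0, 0.003]  [-0.6, -0.03, 0.07] [0.0, -0.0, 0.003]  [-0.6, -0.03, 0.06] [0.0, -0.0, 0.003]  [-0.6, -0.02, 0.07] [0.0, -0.0, 0.003]  [-0.6, -0.01, 0.06] [0.0, -0.0, 0.003]  [-0.6, -0.01, 0.07] [0.0, -0.0, 0.003]  [-0.61, -0.0, 0.06] [0.0, -0.0, 0.003]  [-0.6, 0.0, 0.07] [0.0, -0.0, 0.003]  [-0.61, 0.01, 0.06] [0.0, -0.0, 0.003]  [-0.6, 0.01, 0.07] [0.0, -0.0, 0.003]
(array([0.4911, 0.1173]), array([0.0104, 0.0372]), 88.15) [0.4909 0.1172 0.0938] 50
```

```bash
python3 -m creep '{"translation":[[-0.6,-0.04,0],[-0.6,-0.03,0],[-0.6,-0.03,0],[-0.6,-0.02,0],[-0.6,-0.01,0]],"turn":[[0,0,0.003],[0,0,0.003],[0,0,0.003],[0,0,0.003],[0,0,0.003]],"grip":[0.9,0.9,0.9,0.9,0.9]}' 20
python3 -m creep '{"translation":[[-0.6,-0.01,0],[-0.61,0,0],[-0.6,0,0.15],[-0.61,0.01,0.2],[-0.6,0.01,0.3]],"turn":[[0,0,0.003],[0,0,0.003],[0,0,0.003],[0,0,0.003],[0,0,0.003]],"grip":[0.9,0.9,0.9,0.9,0.9]}' 20
python3 -m creep '{"translation":[[0,0,0.2],[0,0,0],[0,0,0]],"turn":[[0,0,-0.003],[0,0,0],[0,0,0]],"grip":[0.9,0.9,0.9]}' 20
python3 - <<'E'
from h import *
plan([([.4733,-.3385,.030],[180,0,86.1],2)])
plan([([.4985,.057,.15],[180,0,91],8)],([.4733,-.3385,.15],[180,0,86]))
from cell import env
c=env.read_camera("top");W=world(c);z=np.where(c["z_map"]>0,W[...,2],-1)
np.savez("pics/t3.npz",**c)
for k in comps((z>.08)&(z<.108)&(W[...,1]<.28)&(W[...,1]>0)&(abs(W[...,0]-.5)<.06),30):print(rect(W[k]),W[k].mean(0).round(4),k.sum())
E
```

```text
time_s: 13.25
tool_pos: [0.4835, -0.0984, 0.151]
tool_rot: [-179.9, 0.0, 88.2]
force: [0.8, 0.0, -0.1]
grip_width: 0.078
grasp_force: 0.0
time_s: 13.88
tool_pos: [0.4733, -0.3396, 0.0988]
tool_rot: [-180.0, -0.0, 85.5]
force: [-0.1, -0.4, 0.4]
grip_width: 0.0786
grasp_force: 0.0
time_s: 14.25
tool_pos: [0.4741, -0.3369, 0.0842]
tool_rot: [180.0, -0.1, 86.2]
force: [-0.5, -0.0, -0.5]
grip_width: 0.0781
grasp_force: 0.0
-> [ 0.4733 -0.3385  0.03  ] [180, 0, 86.1]
  [-0.01, -0.0, 0.34] [0.0, -0.0, 0.0]  [-0.01, -0.01, 0.34] [0.0, -0.0, 0.0]
-> [0.4985 0.057  0.15  ] [180, 0, 91]
  [0.62, -0.0, -0.0] [0.0, 0.0, -0.003]  [0.62, 0.0, -0.0] [0.0, 0.0, -0.003]  [0.62, 0.01, -0.0] [0.0, 0.0, -0.003]  [0.62, 0.01, -0.0] [0.0, 0.0, -0.003]  [0.62, 0.02, -0.0] [0.0, 0.0, -0.003]  [0.62, 0.03, -0.0] [0.0, 0.0, -0.003]  [0.62, 0.03, -0.0] [0.0, 0.0, -0.003]  [0.61, 0.03, -0.0] [0.0, 0.0, -0.003]
(array([0.4918, 0.1421]), array([0.0599, 0.0374]), 88.61) [0.491  0.1411 0.0938] 250
(array([0.4907, 0.2237]), array([0.0618, 0.0374]), 88.6) [0.4896 0.2213 0.0939] 250
```

```bash
python3 -m creep '{"translation":[[-0.01,0,0.34],[-0.01,-0.01,0.34],[0,0,0],[0,0,0],[0,0,0]],"turn":[[0,0,0],[0,0,0],[0,0,0],[0,0,0],[0,0,0]],"grip":[0.9,0.9,0.2,0.2,0.2]}' 20
python3 -m creep '{"translation":[[0,0,0],[0,0,0],[0,0,-0.4],[0,0,-0.7],[0,0,-0.4]],"turn":[[0,0,0],[0,0,0],[0,0,0],[0,0,0],[0,0,0]],"grip":[0.2,0.2,0.2,0.2,0.2]}' 20
python3 -m creep '{"translation":[[0.62,0,0],[0.62,0,0],[0.62,0.01,0],[0.62,0.01,0],[0.62,0.02,0]],"turn":[[0,0,-0.003],[0,0,-0.003],[0,0,-0.004],[0,0,-0.004],[0,0,-0.004]],"grip":[0.2,0.2,0.2,0.2,0.2]}' 20
python3 -m creep '{"translation":[[0.62,0.03,0],[0.62,0.03,0.1],[0.61,0.03,0.3],[0,0,0.3],[0,0,0]],"turn":[[0,0,-0.003],[0,0,-0.003],[0,0,-0.003],[0,0,0],[0,0,0]],"grip":[0.2,0.2,0.2,0.2,0.2]}' 20
python3 -m creep '{"translation":[[0,0,0]],"turn":[[0,0,0]],"grip":[0.2]}' 20
python3 - <<'E'
from h import *
plan([([.4985,.057,.0722],[180,0,91],2)])
E
```

```text
time_s: 14.92
tool_pos: [0.4737, -0.3403, 0.0313]
tool_rot: [179.8, 0.0, 86.1]
force: [-0.7, 0.2, -0.2]
grip_width: 0.0564
grasp_force: 0.0
time_s: 15.55
tool_pos: [0.4727, -0.3405, 0.1518]
tool_rot: [179.9, 0.0, 86.0]
force: [-0.4, -0.4, -3.2]
grip_width: 0.0396
grasp_force: 20.0
time_s: 16.18
tool_pos: [0.4868, -0.0907, 0.1493]
tool_rot: [-180.0, -0.0, 89.3]
force: [0.7, -0.1, -3.8]
grip_width: 0.0396
grasp_force: 20.0
time_s: 16.8
tool_pos: [0.4927, 0.0551, 0.0916]
tool_rot: [-179.7, 0.1, 91.0]
force: [-0.0, -0.9, -2.9]
grip_width: 0.0395
grasp_force: 20.0
time_s: 16.92
tool_pos: [0.4955, 0.0546, 0.0943]
tool_rot: [180.0, 0.0, 90.8]
force: [-0.0, -0.3, -2.4]
grip_width: 0.0393
grasp_force: 20.0
-> [0.4985 0.057  0.0722] [180, 0, 91]
  [0.01, 0.02, 0.14] [0.0, 0.0, -0.0]  [0.02, 0.02, 0.14] [0.0, 0.0, -0.0]
```

```bash
python3 -m creep '{"translation":[[0.01,0.02,0.14],[0.02,0.02,0.13],[0,0,0],[0,0,0]],"turn":[[0,0,0],[0,0,0],[0,0,0],[0,0,0]],"grip":[0.2,0.2,0.2,0.2]}' 20
python3 -m creep '{"translation":[[0,0,0],[0,0,0],[0,0,0],[0,0,-0.4],[0,0,-0.6]],"turn":[[0,0,0],[0,0,0],[0,0,0],[0,0,0],[0,0,0]],"grip":[0.7,0.7,0.7,0.7,0.7]}' 20
python3 -m creep '{"translation":[[0,0,-0.5],[0,0,0],[0,0,0]],"turn":[[0,0,0],[0,0,0],[0,0,0]],"grip":[0.5,0,0]}' 20
python3 - <<'E'
from h import *
plan([([.43,.372,.235],[180,0,180],10),([.463,.372,.219],[180,33,180],5),([.55,.372,.092],[180,33,180],4)])
from cell import env
print(env.get_obs()["qpos"].round(1))
c=env.read_camera("scene");W=world(c);z=np.where(c["z_map"]>0,W[...,2],-1)
cv2.imwrite("pics/s4.png",c["frame"][100:300,150:550,::-1])
for k in comps((z>.08)&(z<.108)&(W[...,1]<.28)&(W[...,1]>0)&(abs(W[...,0]-.5)<.06),30):print(rect(W[k]),W[k].mean(0).round(4),k.sum())
E
```

```text
time_s: 17.42
tool_pos: [0.4984, 0.0579, 0.0721]
tool_rot: [-180.0, 0.0, 90.9]
force: [-0.3, 0.6, -2.5]
grip_width: 0.0393
grasp_force: 20.0
time_s: 18.05
tool_pos: [0.4972, 0.0578, 0.1521]
tool_rot: [-179.8, 0.1, 90.9]
force: [0.3, 0.2, 0.7]
grip_width: 0.0607
grasp_force: 0.0
time_s: 18.42
tool_pos: [0.498, 0.058, 0.1918]
tool_rot: [-180.0, -0.0, 90.9]
force: [-0.7, 0.2, -0.4]
grip_width: 0.0387
grasp_force: 0.0
-> [0.43  0.372 0.235] [180, 0, 180]
  [0.39, -0.08, -0.05] [-0.0, -0.0, -0.049]  [0.4, -0.02, -0.05] [-0.0, -0.0, -0.049]  [0.4, 0.05, -0.05] [-0.0, -0.0, -0.049]  [0.39, 0.11, -0.06] [-0.0, -0.0, -0.049]  [0.37, 0.16, -0.05] [-0.0, -0.0, -0.049]  [0.34, 0.22, -0.06] [-0.0, -0.0, -0.049]  [0.3, 0.27, -0.05] [-0.0, -0.0, -0.049]  [0.26, 0.31, -0.06] [-0.0, -0.0, -0.049]  [0.2, 0.34, -0.05] [-0.0, -0.0, -0.049]  [0.15, 0.37, -0.06] [-0.0, -0.0, -0.049]
-> [0.463 0.372 0.219] [180, 33, 180]
  [-0.08, 0.0, 0.04] [-0.0, -0.037, -0.001]  [-0.08, 0.0, 0.05] [-0.0, -0.037, -0.001]  [-0.07, 0.0, 0.06] [-0.0, -0.037, -0.001]  [-0.06, 0.0, 0.06] [-0.0, -0.037, -0.001]  [-0.06, 0.0, 0.08] [-0.0, -0.037, -0.001]
-> [0.55  0.372 0.092] [180, 33, 180]
  [-0.01, 0.0, 0.48] [-0.0, 0.0, 0.0]  [-0.01, 0.0, 0.48] [-0.0, 0.0, 0.0]  [-0.01, 0.0, 0.48] [-0.0, 0.0, 0.0]  [-0.01, 0.01, 0.48] [-0.0, 0.0, 0.0]
[-46.8   0.5  37.7 107.4  -0.3  72.2  -8.1]
(array([0.5051, 0.0612]), array([0.0364, 0.0606]), 3.42) [0.508  0.0617 0.092 ] 207
(array([0.497, 0.144]), array([0.0364, 0.058 ]), 3.35) [0.502  0.1438 0.0921] 206
(array([0.4944, 0.2253]), array([0.0608, 0.0387]), 89.16) [0.4997 0.2256 0.0923] 209
```

View pics/s4.png

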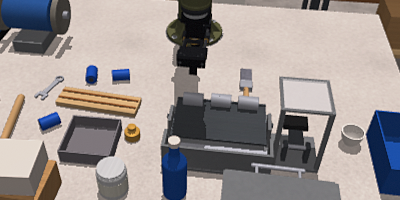

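All three rollers are on the plate and the stock board is empty. In the crop the rollers are at about (193,100), (221,102) and (250,104). The third seems a few mm off the lip, so I'll check it again.

```bash
python3 - <<'E'
from h import *
from cell import env
for n in("top","wrist"):
    c=env.read_camera(n);W=world(c);z=np.where(c["z_map"]>0,W[...,2],-1)
    for k in comps((z>.08)&(z<.108)&(W[...,1]<.28)&(W[...,1]>0)&(abs(W[...,0]-.5)<.06),30):
        Q=W[k];top=Q[Q[:,2]>.091];print(n,rect(Q),top.mean(0).round(4),k.sum())
E
```

```text
top (array([0.4907, 0.2228]), array([0.0604, 0.0374]), 88.62) [0.4903 0.2225 0.096 ] 252
top (array([0.4899, 0.167 ]), array([0.0365, 0.0141]), 11.74) [0.4896 0.1661 0.0954] 50
wrist (array([0.4895, 0.1996]), array([0.0378, 0.0138]), 1.0) [0.4897 0.1979 0.0944] 1100
wrist (array([0.4906, 0.1424]), array([0.0391, 0.06  ]), 0.89) [0.4908 0.143  0.0948] 4151
wrist (array([0.4972, 0.0588]), array([0.0389, 0.0611]), 0.45) [0.497  0.0599 0.0949] 3378
```

Roller 3 stayed about 5 mm off the lip, so it is probably the unbalanced one. I'll re-seat it against the lip.

```bash
python3 -m creep '{"translation":[[0,0,0],[0,0,0.5],[0,0,0.5],[0,0,0.5],[0,0,0]],"turn":[[0,0,0],[0,0,0],[0,0,0],[0,0,0],[0,0,0]],"grip":[0.8,0.8,0.8,0.8,0.8]}' 20
python3 -m creep '{"translation":[[0,0,0],[0,0,0],[0,0,0],[0,0,0],[0,0,-0.03]],"turn":[[0,0,0],[0,0,0],[0,0,0],[0,0,0],[0,0,0]],"grip":[0.8,0.2,0.2,0.2,0.2]}' 10
python3 -m creep '{"translation":[[0,-0.03,0],[0,-0.04,0],[0,0,0.03],[0,0,0],[0,0,0]],"turn":[[0,0,0],[0,0,0],[0,0,0],[0,0,0],[0,0,0]],"grip":[0.2,0.2,0.2,0.2,0.2]}' 10
python3 - <<'E'
from cell import env
o=env.get_obs();print(o["tool_pos"],o["force"],o["grip_width"])
E
```

```text
time_s: 19.2
tool_pos: [0.4954, 0.0572, 0.0693]
tool_rot: [-179.6, 0.2, 90.9]
force: [0.4, -0.3, 0.5]
grip_width: 0.066
grasp_force: 0.0
time_s: 19.82
tool_pos: [0.4981, 0.058, 0.0746]
tool_rot: [-180.0, -0.0, 90.9]
force: [0.4, 1.1, -4.4]
grip_width: 0.0398
grasp_force: 10.0
time_s: 20.45
tool_pos: [0.492, 0.0578, 0.0732]
tool_rot: [-179.9, -0.0, 90.9]
force: [-5.0, -0.2, 10.0]
grip_width: 0.0395
grasp_force: 10.0
[0.49203982 0.05782897 0.07320776] [-4.97291439 -0.194428   10.02023908] 0.03946900410727804
```

```bash
python3 -m creep '{"translation":[[0,0,-0.015],[0,0,0],[0,0,0],[0,0,0],[0,0,0]],"turn":[[0,0,0],[0,0,0],[0,0,0],[0,0,0],[0,0,0]],"grip":[0.2,0.2,0.8,0.8,0.8]}' 10
python3 -m creep '{"translation":[[0,0,-0.4],[0,0,-0.6],[0,0,-0.5],[0,0,0],[0,0,0]],"turn":[[0,0,0],[0,0,0],[0,0,0],[0,0,0],[0,0,0]],"grip":[0.8,0.8,0.8,0,0]}' 20
python3 - <<'E'
from h import *
from cell import env
plan([([.43,.372,.235],[180,0,180],10)])
for n in("wrist",):
    c=env.read_camera(n);W=world(c);z=np.where(c["z_map"]>0,W[...,2],-1)
    for k in comps((z>.08)&(z<.108)&(W[...,1]<.28)&(W[...,1]>0)&(abs(W[...,0]-.5)<.06),300):
        Q=W[k];top=Q[Q[:,2]>.091];print(n,rect(Q),top.mean(0).round(4),k.sum())
E
```

```text
time_s: 21.08
tool_pos: [0.493, 0.058, 0.0734]
tool_rot: [180.0, -0.0, 90.9]
force: [-0.6, -0.6, 0.4]
grip_width: 0.0622
grasp_force: 0.0
time_s: 21.7
tool_pos: [0.4924, 0.058, 0.1929]
tool_rot: [-180.0, -0.0, 90.9]
force: [0.3, 0.1, -0.7]
grip_width: 0.0571
grasp_force: 0.0
-> [0.43  0.372 0.235] [180, 0, 180]
  [0.39, -0.07, -0.05] [-0.0, -0.0, -0.049]  [0.4, -0.01, -0.05] [-0.0, -0.0, -0.049]  [0.4, 0.05, -0.05] [-0.0, -0.0, -0.049]  [0.38, 0.11, -0.05] [-0.0, -0.0, -0.049]  [0.36, 0.17, -0.05] [-0.0, -0.0, -0.049]  [0.33, 0.22, -0.06] [-0.0, -0.0, -0.049]  [0.3, 0.27, -0.05] [-0.0, -0.0, -0.049]  [0.25, 0.32, -0.06] [-0.0, -0.0, -0.049]  [0.2, 0.35, -0.05] [-0.0, -0.0, -0.049]  [0.14, 0.37, -0.06] [-0.0, -0.0, -0.049]
wrist (array([0.4894, 0.2   ]), array([0.0389, 0.0148]), 1.43) [0.4897 0.1984 0.0944] 1157
wrist (array([0.4906, 0.1424]), array([0.0391, 0.0602]), 0.95) [0.4906 0.1432 0.0948] 4091
wrist (array([0.4923, 0.0587]), array([0.0387, 0.0609]), 0.85) [0.4924 0.0598 0.0947] 3306
```

All three are in line against the lip. Next I move to the pedal.

```bash
python3 -m creep '{"translation":[[0.39,-0.07,-0.05],[0.4,-0.01,-0.05],[0.4,0.05,-0.05],[0.38,0.11,-0.05],[0.36,0.17,-0.05]],"turn":[[0,0,-0.049],[0,0,-0.049],[0,0,-0.049],[0,0,-0.049],[0,0,-0.049]],"grip":[0,0,0,0,0]}' 20
python3 -m creep '{"translation":[[0.33,0.22,-0.06],[0.3,0.27,-0.05],[0.25,0.32,-0.06],[0.2,0.35,-0.05],[0.14,0.37,-0.06]],"turn":[[0,0,-0.049],[0,0,-0.049],[0,0,-0.049],[0,0,-0.049],[0,0,-0.049]],"grip":[0,0,0,0,0]}' 20
python3 -m creep '{"translation":[[-0.08,0,0.04],[-0.08,0,0.05],[-0.07,0,0.06],[-0.06,0,0.06],[-0.06,0,0.08]],"turn":[[0,-0.037,0],[0,-0.037,0],[0,-0.037,0],[0,-0.037,0],[0,-0.037,0]],"grip":[0,0,0,0,0]}' 20
python3 -m creep '{"translation":[[0,0,0],[0,0,0]],"turn":[[0,0,0],[0,0,0]],"grip":[0,0]}' 20
python3 - <<'E'
from h import *
from cell import env
plan([([.55,.372,.095],[180,33,180],4),([.55,.372,.05],[180,33,180],5)])
c=env.read_camera("scene");W=world(c);z=np.where(c["z_map"]>0,W[...,2],-1)
cv2.imwrite("pics/s5.png",cv2.resize(c["frame"][120:300,280:540,::-1],(780,540)))
for k in comps((z>.08)&(z<.108)&(W[...,1]<.28)&(W[...,1]>0)&(abs(W[...,0]-.5)<.06),30):print(rect(W[k]),W[k].mean(0).round(4),k.sum())
E
```

```text
time_s: 22.38
tool_pos: [0.4608, 0.2149, 0.2119]
tool_rot: [-179.8, -0.0, 135.3]
force: [0.2, -0.7, 0.8]
grip_width: 0.0049
grasp_force: 0.0
time_s: 23.0
tool_pos: [0.4297, 0.3722, 0.2339]
tool_rot: [-179.9, -0.1, 179.4]
force: [0.5, 0.9, 0.0]
grip_width: 0.0004
grasp_force: 0.0
time_s: 23.62
tool_pos: [0.4632, 0.3708, 0.218]
tool_rot: [-179.9, 33.4, 179.2]
force: [-0.5, -0.6, -0.4]
grip_width: 0.0008
grasp_force: 0.0
time_s: 23.88
tool_pos: [0.464, 0.3708, 0.2193]
tool_rot: [-180.0, 33.2, 179.1]
force: [-0.0, 0.3, -0.1]
grip_width: 0.0004
grasp_force: 0.0
-> [0.55  0.372 0.095] [180, 33, 180]
  [-0.01, 0.01, 0.47] [-0.001, 0.0, -0.001]  [-0.01, 0.01, 0.47] [-0.001, 0.0, -0.001]  [-0.01, 0.0, 0.47] [-0.001, 0.0, -0.001]  [-0.02, 0.0, 0.48] [-0.001, 0.0, -0.001]
-> [0.55  0.372 0.05 ] [180, 33, 180]
  [0.06, 0.0, 0.09] [0.0, 0.0, -0.0]  [0.06, 0.0, 0.09] [0.0, 0.0, -0.0]  [0.06, 0.0, 0.1] [0.0, 0.0, -0.0]  [0.06, 0.0, 0.09] [0.0, 0.0, -0.0]  [0.07, 0.0, 0.1] [0.0, 0.0, -0.0]
(array([0.499, 0.061]), array([0.0374, 0.0609]), 3.91) [0.503  0.0609 0.0914] 207
(array([0.4975, 0.144 ]), array([0.0339, 0.0583]), 2.52) [0.502  0.1444 0.0918] 207
(array([0.4958, 0.2253]), array([0.0404, 0.0594]), 2.28) [0.5003 0.2254 0.0919] 220
```

View pics/s5.png

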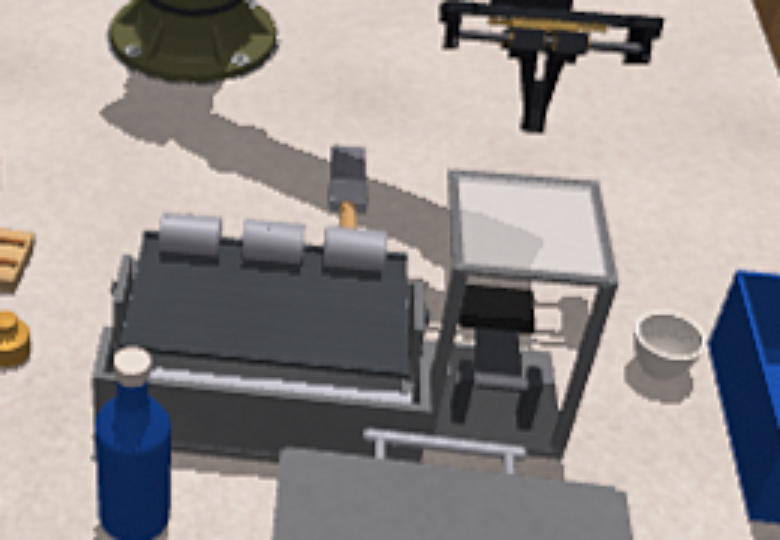

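The rollers are in line on the lip side. The shut, leaning fingers are in front of the hood and the pad (495,310) is clear of obstacles. Going in.

```bash
python3 -m creep '{"translation":[[-0.01,0.01,0.47],[-0.01,0.01,0.47],[-0.01,0,0.47],[-0.02,0,0.45],[0,0,0]],"turn":[[-0.001,0,-0.001],[-0.001,0,-0.001],[-0.001,0,-0.001],[-0.001,0,-0.001],[0,0,0]],"grip":[0,0,0,0,0]}' 20
python3 -m creep '{"translation":[[0.06,0,0.09],[0.06,0,0.09],[0,0,0]],"turn":[[0,0,0],[0,0,0],[0,0,0]],"grip":[0,0,0]}' 20
python3 -m creep '{"translation":[[0.06,0,0.09],[0.06,0,0.09],[0,0,0],[0,0,0]],"turn":[[0,0,0],[0,0,0],[0,0,0],[0,0,0]],"grip":[0,0,0,0]}' 20
```

```text
time_s: 24.55
tool_pos: [0.5502, 0.3693, 0.0954]
tool_rot: [-180.0, 33.2, 179.9]
force: [-0.8, 0.0, -0.1]
grip_width: 0.0002
grasp_force: 0.0
time_s: 24.92
tool_pos: [0.5489, 0.3737, 0.0816]
tool_rot: [179.6, 33.4, 180.0]
force: [-0.6, -0.3, 5.6]
grip_width: 0.0004
grasp_force: 2.6
time_s: 25.42
tool_pos: [0.5487, 0.374, 0.0649]
tool_rot: [179.6, 33.4, 180.0]
force: [-2.9, 0.4, 7.6]
grip_width: 0.0007
grasp_force: 3.9
```

```bash
python3 -m creep '{"translation":[[0.06,0,0.09],[0.02,0,0.03],[0,0,0],[0,0,0]],"turn":[[0,0,0],[0,0,0],[0,0,0],[0,0,0]],"grip":[0,0,0,0]}' 20
python3 - <<'E'
from h import *
from cell import env
c=env.read_camera("scene");W=world(c);z=np.where(c["z_map"]>0,W[...,2],-1)
for k in comps((z>.08)&(z<.118)&(W[...,1]<.26)&(W[...,1]>0)&(W[...,0]>.45)&(W[...,0]<.69),30):print(rect(W[k]),W[k].mean(0).round(4),k.sum())
m=(abs(W[...,1]-.14)<.1)&(W[...,0]>.55)&(W[...,0]<.625)&(z>.02)&(z<.075);A=np.c_[W[m][:,:2],np.ones(m.sum())];print("slope",np.linalg.lstsq(A,z[m],rcond=None)[0])
E
```

```text
time_s: 25.92
tool_pos: [0.5497, 0.3743, 0.0557]
tool_rot: [179.5, 33.5, 179.9]
force: [-9.8, -5.4, 21.3]
grip_width: 0.0002
grasp_force: 11.2
(array([0.5056, 0.0605]), array([0.0355, 0.0615]), 1.26) [0.5109 0.0613 0.0982] 251
(array([0.6195, 0.1463]), array([0.0597, 0.0363]), 89.79) [0.6235 0.1462 0.0899] 224
(array([0.6173, 0.2268]), array([0.0392, 0.0597]), 2.07) [0.622  0.227  0.0899] 232
(array([0.6694, 0.0046]), array([0.0403, 0.0091]), 0.11) [0.669  0.0052 0.0895] 42
slope [-0.11276198 -0.00017997  0.12373405]
```

```bash
for i in 1; do python3 -m creep '{"translation":[[0,0,0],[0,0,0],[0,0,0],[0,0,0],[0,0,0]],"turn":[[0,0,0],[0,0,0],[0,0,0],[0,0,0],[0,0,0]],"grip":[0,0,0,0,0]}' 20; done
python3 - <<'E'
from h import *
from cell import env
for n in("scene","top"):
    c=env.read_camera(n);W=world(c);z=np.where(c["z_map"]>0,W[...,2],-1)
    for k in comps((z>.064)&(z<.118)&(W[...,1]<.27)&(W[...,1]>.02)&(W[...,0]>.45)&(W[...,0]<.698),30):print(n,rect(W[k]),W[k].mean(0).round(4),k.sum())
cv2.imwrite("pics/t6.png",cv2.resize(c["frame"][130:240,150:350,::-1],(800,440)))
E
```

```text
time_s: 26.6
tool_pos: [0.5497, 0.3743, 0.0557]
tool_rot: [179.5, 33.5, 179.9]
force: [-10.6, -4.8, 21.2]
grip_width: 0.0006
grasp_force: 11.2
scene (array([0.5124, 0.1451]), array([0.083 , 0.2497]), 0.18) [0.5045 0.1409 0.0742] 1243
scene (array([0.6818, 0.1463]), array([0.02  , 0.0575]), 0.78) [0.6827 0.1467 0.0754] 97
scene (array([0.6788, 0.2267]), array([0.0231, 0.0565]), 1.09) [0.6809 0.2262 0.0753] 98
top (array([0.6803, 0.2246]), array([0.0347, 0.0601]), 0.43) [0.6795 0.2246 0.0734] 201
top (array([0.6811, 0.1445]), array([0.0606, 0.0344]), 89.36) [0.6801 0.1449 0.0733] 201
top (array([0.5087, 0.1455]), array([0.0789, 0.2498]), 3.03) [0.5023 0.1428 0.0749] 1363
```

View pics/t6.png

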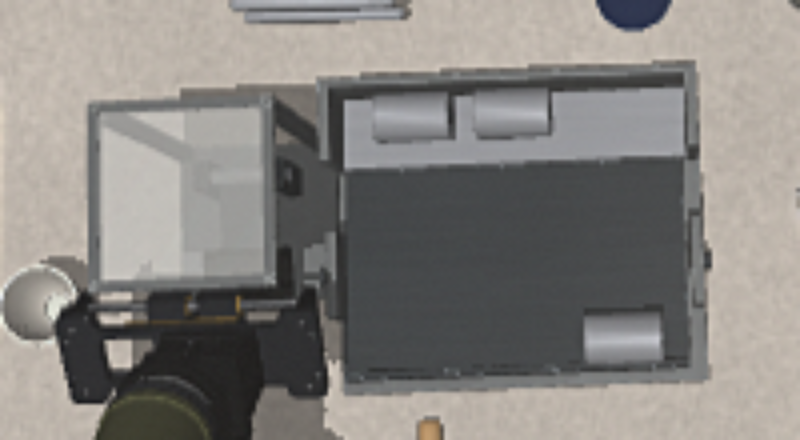

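The two good rollers are in the trough at (412,117) and (512,112), and the bad one is still on the plate at (623,337). I'll hold about 1.6 s more, then ease off and withdraw.

```bash
python3 -m creep '{"translation":[[0,0,0],[0,0,0],[0,0,0],[0,0,0],[0,0,0]],"turn":[[0,0,0],[0,0,0],[0,0,0],[0,0,0],[0,0,0]],"grip":[0,0,0,0,0]}' 20
python3 -m creep '{"translation":[[0,0,0],[0,0,0],[0,0,0],[0,0,0],[0,0,0]],"turn":[[0,0,0],[0,0,0],[0,0,0],[0,0,0],[0,0,0]],"grip":[0,0,0,0,0]}' 20
python3 -m creep '{"translation":[[0,0,0],[0,0,0],[0,0,0],[-0.03,0,-0.05],[-0.06,0,-0.09]],"turn":[[0,0,0],[0,0,0],[0,0,0],[0,0,0],[0,0,0]],"grip":[0,0,0,0,0]}' 20
python3 -m creep '{"translation":[[-0.06,0,-0.09],[-0.06,0,-0.09],[-0.06,0,-0.09],[0,0,-0.3],[0,0,-0.6]],"turn":[[0,0,0],[0,0,0],[0,0,0],[0,0,0],[0,0,0]],"grip":[0,0,0,0,0]}' 20
python3 -m creep '{"translation":[[0,0,-0.6],[0,0,-0.5],[0,0,0],[0,0,0]],"turn":[[0,0,0],[0,0,0],[0,0,0],[0,0,0]],"grip":[0,0,0,0]}' 20
python3 - <<'E'
from h import *
from cell import env
plan([([.43,.36,.24],[180,0,180],5),([.4924,.058,.192],[180,0,91],10)])
c=env.read_camera("top");W=world(c);z=np.where(c["z_map"]>0,W[...,2],-1)
for k in comps((z>.07)&(z<.118)&(W[...,1]<.27)&(W[...,1]>.02)&(W[...,0]>.45)&(W[...,0]<.698),30):print(rect(W[k]),W[k].mean(0).round(4),k.sum())
E
```

```text
time_s: 27.32
tool_pos: [0.5497, 0.3743, 0.0557]
tool_rot: [179.5, 33.5, 179.9]
force: [-10.2, -5.4, 20.8]
grip_width: 0.0006
grasp_force: 11.2
time_s: 27.95
tool_pos: [0.5497, 0.3743, 0.0557]
tool_rot: [179.5, 33.5, 179.9]
force: [-9.6, -5.1, 21.0]
grip_width: 0.0006
grasp_force: 11.2
time_s: 28.58
tool_pos: [0.5487, 0.374, 0.0667]
tool_rot: [179.5, 33.4, 180.0]
force: [-0.0, 0.1, 3.6]
grip_width: 0.0007
grasp_force: 1.9
time_s: 29.2
tool_pos: [0.5077, 0.3693, 0.1487]
tool_rot: [-179.9, 33.1, -180.0]
force: [-0.2, 0.5, -0.1]
grip_width: 0.0007
grasp_force: 0.0
time_s: 29.7
tool_pos: [0.4604, 0.3705, 0.2229]
tool_rot: [179.9, 33.2, -180.0]
force: [0.5, -0.4, 0.7]
grip_width: 0.0001
grasp_force: 0.0
-> [0.43 0.36 0.24] [180, 0, 180]
  [0.04, -0.03, -0.08] [0.0, 0.037, 0.0]  [0.05, -0.03, -0.07] [0.0, 0.037, 0.0]  [0.06, -0.02, -0.07] [0.0, 0.037, 0.0]  [0.06, -0.03, -0.06] [0.0, 0.037, 0.0]  [0.07, -0.02, -0.05] [0.0, 0.037, 0.0]
-> [0.4924 0.058  0.192 ] [180, 0, 91]
  [-0.08, -0.38, 0.06] [0.0, -0.0, 0.049]  [-0.13, -0.36, 0.06] [0.0, -0.0, 0.049]  [-0.19, -0.34, 0.06] [0.0, -0.0, 0.049]  [-0.24, -0.3, 0.06] [0.0, -0.0, 0.049]  [-0.28, -0.26, 0.06] [0.0, -0.0, 0.049]  [-0.32, -0.22, 0.06] [0.0, -0.0, 0.049]  [-0.35, -0.17, 0.06] [0.0, -0.0, 0.049]  [-0.37, -0.11, 0.06] [0.0, -0.0, 0.049]  [-0.38, -0.05, 0.06] [0.0, -0.0, 0.049]  [-0.38, 0.01, 0.06] [0.0, -0.0, 0.049]
(array([0.6794, 0.2249]), array([0.0339, 0.0598]), 3.98) [0.6798 0.2248 0.0748] 161
(array([0.6814, 0.1446]), array([0.0308, 0.0591]), 2.14) [0.6821 0.145  0.0746] 157
(array([0.493 , 0.0588]), array([0.0591, 0.0376]), 88.62) [0.4926 0.0583 0.0934] 255
```

```bash
python3 -m creep '{"translation":[[0.04,-0.03,-0.08],[0.05,-0.03,-0.07],[0.06,-0.02,-0.07],[0.06,-0.03,-0.06],[0.07,-0.02,-0.05]],"turn":[[0,0.037,0],[0,0.037,0],[0,0.037,0],[0,0.037,0],[0,0.037,0]],"grip":[0,0,0,0,0]}' 20
python3 -m creep '{"translation":[[-0.08,-0.38,0.06],[-0.13,-0.36,0.06],[-0.19,-0.34,0.06],[-0.24,-0.3,0.06],[-0.28,-0.26,0.06]],"turn":[[0,0,0.049],[0,0,0.049],[0,0,0.049],[0,0,0.049],[0,0,0.049]],"grip":[0,0,0.8,0.8,0.8]}' 20
python3 -m creep '{"translation":[[-0.32,-0.22,0.06],[-0.35,-0.17,0.06],[-0.37,-0.11,0.06],[-0.38,-0.05,0.06],[-0.38,0.01,0.06]],"turn":[[0,0,0.049],[0,0,0.049],[0,0,0.049],[0,0,0.049],[0,0,0.049]],"grip":[0.8,0.8,0.8,0.8,0.8]}' 20
python3 -m creep '{"translation":[[0,0,0.5],[0,0,0.4],[0,0,0],[0,0,0]],"turn":[[0,0,0],[0,0,0],[0,0,0],[0,0,0]],"grip":[0.8,0.8,0.8,0.8]}' 20
python3 - <<'E'
from h import *
plan([([.4925,.058,.073],[180,0,91],2)])
plan([([.62,-.2214,.16],[180,0,91],7),([.66,-.2214,.16],[180,0,91],1),([.66,-.2214,.035],[180,0,91],4)],([.4925,.058,.16],[180,0,91]))
E
```

```text
time_s: 30.38
tool_pos: [0.4303, 0.36, 0.2402]
tool_rot: [179.9, -0.3, -180.0]
force: [-0.9, 0.4, 0.1]
grip_width: 0.0005
grasp_force: 0.0
time_s: 31.0
tool_pos: [0.4617, 0.208, 0.215]
tool_rot: [-180.0, -0.1, 135.6]
force: [-0.5, 0.7, -0.3]
grip_width: 0.0228
grasp_force: 0.0
time_s: 31.62
tool_pos: [0.4928, 0.0573, 0.1907]
tool_rot: [-179.9, -0.1, 91.5]
force: [-0.1, 0.2, 0.6]
grip_width: 0.0675
grasp_force: 0.0
time_s: 32.12
tool_pos: [0.4937, 0.0592, 0.1208]
tool_rot: [180.0, -0.2, 91.9]
force: [0.3, 1.2, 0.8]
grip_width: 0.0695
grasp_force: 0.0
-> [0.4925 0.058  0.073 ] [180, 0, 91]
  [-0.01, -0.01, 0.3] [0.0, -0.0, 0.002]  [-0.01, -0.01, 0.3] [0.0, -0.0, 0.002]
-> [ 0.62   -0.2214  0.16  ] [180, 0, 91]
  [-0.5, 0.22, 0.0] [0.0, 0.0, 0.0]  [-0.5, 0.22, 0.0] [0.0, 0.0, 0.0]  [-0.5, 0.22, 0.0] [0.0, 0.0, 0.0]  [-0.5, 0.22, 0.0] [0.0, 0.0, 0.0]  [-0.51, 0.22, 0.0] [0.0, 0.0, 0.0]  [-0.5, 0.22, 0.0] [0.0, 0.0, 0.0]  [-0.51, 0.21, 0.0] [0.0, 0.0, 0.0]
-> [ 0.66   -0.2214  0.16  ] [180, 0, 91]
  [-0.01, 0.5, 0.0] [0.0, 0.0, 0.0]
-> [ 0.66   -0.2214  0.035 ] [180, 0, 91]
  [0.0, 0.0, 0.39] [0.0, 0.0, 0.0]  [0.0, 0.0, 0.39] [0.0, 0.0, 0.0]  [0.0, 0.0, 0.39] [0.0, 0.0, 0.0]  [0.0, 0.0, 0.39] [0.0, 0.0, 0.0]
```

```bash
python3 -m creep '{"translation":[[-0.01,-0.01,0.3],[-0.01,-0.01,0.29],[0,0,0],[0,0,0],[0,0,0]],"turn":[[0,0,0.002],[0,0,0.002],[0,0,0],[0,0,0],[0,0,0]],"grip":[0.8,0.8,0.8,0.2,0.2]}' 20
python3 -m creep '{"translation":[[0,0,0],[0,0,0],[0,0,-0.3],[0,0,-0.5],[0,0,-0.4]],"turn":[[0,0,0],[0,0,0],[0,0,0],[0,0,0],[0,0,0]],"grip":[0.2,0.2,0.2,0.2,0.2]}' 20
python3 -m creep '{"translation":[[-0.5,0.22,0],[-0.5,0.22,0],[-0.5,0.22,0],[-0.5,0.22,0],[-0.51,0.22,0]],"turn":[[0,0,0],[0,0,0],[0,0,0],[0,0,0],[0,0,0]],"grip":[0.2,0.2,0.2,0.2,0.2]}' 20
python3 -m creep '{"translation":[[-0.5,0.22,0],[-0.51,0.21,0],[0,0.5,0],[0,0,0],[0,0,0]],"turn":[[0,0,0],[0,0,0],[0,0,0],[0,0,0],[0,0,0]],"grip":[0.2,0.2,0.2,0.2,0.2]}' 20
python3 - <<'E'
from h import *
plan([([.66,-.2214,.03],[180,0,91],4)])
E
```

```text
time_s: 32.75
tool_pos: [0.4928, 0.0585, 0.0745]
tool_rot: [179.9, -0.3, 91.2]
force: [0.1, 0.2, -1.4]
grip_width: 0.057
grasp_force: 0.0
time_s: 33.38
tool_pos: [0.4913, 0.0577, 0.1699]
tool_rot: [-180.0, -0.2, 91.2]
force: [0.0, 0.3, -3.8]
grip_width: 0.0396
grasp_force: 20.0
time_s: 34.0
tool_pos: [0.5839, -0.1416, 0.1676]
tool_rot: [-179.9, -0.2, 91.3]
force: [0.7, 0.7, -2.4]
grip_width: 0.039
grasp_force: 20.0
time_s: 34.62
tool_pos: [0.6591, -0.2199, 0.1668]
tool_rot: [-179.8, -0.2, 91.2]
force: [-0.4, -1.0, -3.4]
grip_width: 0.0397
grasp_force: 20.0
-> [ 0.66   -0.2214  0.03  ] [180, 0, 91]
  [-0.01, 0.0, 0.43] [-0.0, -0.0, 0.0]  [-0.01, 0.01, 0.43] [-0.0, -0.0, 0.0]  [-0.0, 0.0, 0.43] [-0.0, -0.0, 0.0]  [-0.01, 0.01, 0.42] [-0.0, -0.0, 0.0]
```

```bash
python3 -m creep '{"translation":[[0,0,0.43],[0,0,0.43],[0,0,0.43],[0,0,0.42],[0,0,0]],"turn":[[0,0,0],[0,0,0],[0,0,0],[0,0,0],[0,0,0]],"grip":[0.2,0.2,0.2,0.2,0.2]}' 20
python3 -m creep '{"translation":[[0,0,0.05],[0,0,0.05],[0,0,0],[0,0,0]],"turn":[[0,0,0],[0,0,0],[0,0,0],[0,0,0]],"grip":[0.2,0.2,0.2,0.2]}' 20
```

```text
time_s: 35.25
tool_pos: [0.6569, -0.2181, 0.0285]
tool_rot: [-179.6, -0.3, 91.2]
force: [0.6, 1.1, -3.0]
grip_width: 0.0393
grasp_force: 20.0
time_s: 35.75
tool_pos: [0.6603, -0.2198, 0.024]
tool_rot: [179.9, -0.2, 91.2]
force: [1.1, 0.2, -3.6]
grip_width: 0.0395
grasp_force: 20.0
```

```bash
python3 -m creep '{"translation":[[0,0,0.03],[0,0,0],[0,0,0],[0,0,0],[0,0,0]],"turn":[[0,0,0],[0,0,0],[0,0,0],[0,0,0],[0,0,0]],"grip":[0.2,0.2,0.7,0.7,0.7]}' 20
python3 -m creep '{"translation":[[0,0,-0.4],[0,0,-0.6],[0,0,-0.6],[0,0,-0.6],[0,0,0]],"turn":[[0,0,0],[0,0,0],[0,0,0],[0,0,0],[0,0,0]],"grip":[0.7,0.7,0.7,0.7,0.7]}' 20
python3 -m creep '{"translation":[[0.3,-0.6,0],[0.3,-0.6,0],[0.3,-0.6,0],[0,0,0],[0,0,0]],"turn":[[0,0,0],[0,0,0],[0,0,0],[0,0,0],[0,0,0]],"grip":[0.7,0.7,0.7,0.7,0.7]}' 20
python3 - <<'E'
from h import *
from cell import env
c=env.read_camera("scene");W=world(c);cv2.imwrite("pics/s9.png",c["frame"][:,:,::-1])
for (n,x,y) in(("tray",.66,-.2214),("tr",.681,.144),("tr",.681,.225),("plate",.555,.144)):
    m=(abs(W[...,0]-x)<.03)&(abs(W[...,1]-y)<.03);print(n,m.sum(),np.percentile(W[m][:,2],95).round(3))
E
```

```text
time_s: 36.38
tool_pos: [0.6602, -0.2198, 0.0212]
tool_rot: [180.0, -0.2, 91.2]
force: [0.9, 0.4, 0.4]
grip_width: 0.0585
grasp_force: 0.0
time_s: 37.0
tool_pos: [0.6621, -0.222, 0.2022]
tool_rot: [179.5, -0.1, 91.2]
force: [0.0, -0.2, -0.1]
grip_width: 0.061
grasp_force: 0.0
time_s: 37.62
tool_pos: [0.515, -0.1509, 0.1973]
tool_rot: [179.9, -0.2, 91.3]
force: [-0.3, 0.0, -0.0]
grip_width: 0.0608
grasp_force: 0.0
tray 561 0.045
tr 523 0.089
tr 618 0.09
plate 375 0.063
```

View pics/s9.png

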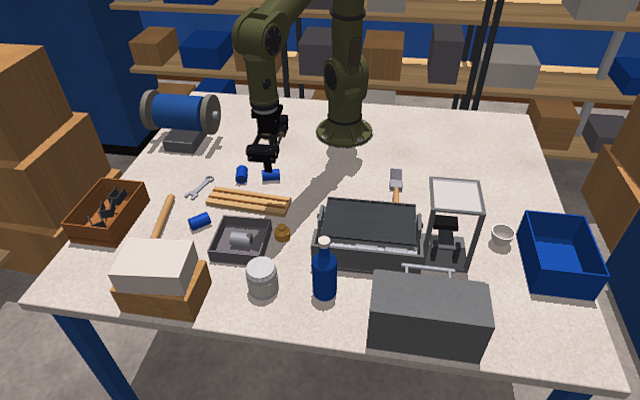

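The bad roller lies in the grey tray at (240,238). The plate is empty and the pedal is up, the good rollers are in the trough, and the bystanders are where they were. Handing in.

```bash
python3 -c "
from cell import env
print(env.sign_off())"
```

```text
the job is handed in; nothing more can be done
None
```

The two good rollers are in the catch trough, the unbalanced one is in the grey scrap tray, the pedal is back up, and the job was handed in at about 38 s of robot time.

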